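Fold the sprung landing-gear leg into its wheel well and hold it home

TASK

The model wing lies on its back for the landing gear to be checked: take the dust cap out of the wheel well by its knob and set it down, knob up, in the round steel parts dish. Then swing the spring-loaded gear leg over into the wing until it is fully home against its stop, and keep holding it there so that I can check the clearance round the wheel: finish while still pressing on the leg, since it springs up again when let go. Leave the tape roll, the cup and the glue bottle where they are.

Things in the scene. Friction and masses are not known exactly. Their poses are not given: they have to be found in the camera images.
- well (a point): Centre of the mouth of the round wheel well (74 mm across, 33 mm deep), level with the wing's flat upward side, 68 mm above the bench. Axes are the wing's: x to its thin trailing edge, y along the wing to the tip (towards the gear leg), z up. A slot 28 mm wide runs from the well along +y to the leg's pin. The flat side reaches 100 mm along -y, 110 along -x, 190 along +x, 380 along +y.
- leg_pivot (a point): Middle of the gear leg's hinge pin, 120 mm from the well's centre along the wing's y, 1 mm below the wing's flat side; axes are the wing's, the pin runs along x. The metal frame around it stands up to 6 mm above the flat side, from 22 mm on the well's side of the pin to 35 mm on the tip's side. The wing (white foam, green tip, lying on its back in foam saddles) does not move.
- gear_leg (a joint): Angle of the gear leg: 0 = standing straight up from the wing, where its spring holds it; grows as it swings over towards the well (the wing's -y); 1.57 = at its stop, lying in the slot, wheel in the well, the strut's top 4 to 6 mm above the flat side. The spring always drives it back to 0: square to the strut, 95 mm from the pin, it takes about 2.5 N at first and 4 N at the stop.
- axle (a point): Middle of the axle block (14 by 13 by 18 mm) at the leg's free end, 120 mm from the pin; z points along the leg away from the pin, x along the pin. The leg is a round strut, 13 mm thick up to 70 mm from the pin, then 10 mm. The wheel (62 mm across, 18 mm wide) sits on the well's side (this point's -y, 10 to 28 mm off the leg's axis); the other side (+y) is bare and is the one to push on.
- cap_knob (a point): Middle of the knob of the grey dust cap: an upright round knob 22 mm across and 27 mm high (13.5 mm below to 13.5 mm above this point) on a flange 86 mm across, 3 mm thick; below it a plug 68 mm across, 8 mm deep. The cap's underside is 24.5 mm below this point. Loose, about 45 g, z up along the knob; it starts in the well, flange on the wing, and blocks the wheel's way in.
- cap: The same dust cap; origin at the centre of its underside, z up along the knob.
- dish_floor (a point): Centre of the inner floor of the round steel parts dish, 5 mm above the bench; the floor is about 125 mm across, the rim 150 mm across and 24 mm above the bench. Loose, about 0.35 kg, on the bench off the wing's root end (the wing's -y side).
- dish: The same dish; origin at the centre of its underside.
- tape_mid (a point): Centre of a roll of masking tape lying flat, 92 mm in diameter, 25 mm high; leave alone.
- cup_mid (a point): Centre of a white plastic cup, 72 mm in diameter, 88 mm high; leave alone.
- glue_mid (a point): Centre of a white glue bottle with a black cap, 36 mm in diameter, 105 mm high, standing; leave alone.

How it is judged:
On the way, in this order (a step that is already met when the one before it is completed fails the run):
1. the dust cap lies knob up in the parts dish, let go (horizontal distance between cap_knob and dish_floor below 0.03 m and z of cap_knob in the frame of dish_floor between 0.018 and 0.03 m and angle between cap_knob's own z axis and vertical below 0.2 rad and height (world z) of dish_floor below 0.02 m and contact force between cap and the arm below 0.2 N and contact force between cap and the fingers below 0.2 N and linear speed of cap below 0.03 m/s), for 0.3 s.
2. the leg is swung fully home and held (value of joint gear_leg above 1.5 rad and velocity of joint gear_leg between -0.1 and 0.1 rad/s and (contact force between gear_leg and the fingers above 1 N or contact force between gear_leg and the arm above 1 N) and contact force between gear_leg and cap below 0.1 N and contact force between gear_leg and dish below 0.1 N), for 0.3 s.
At the end, for the whole second after the job is handed in: The leg is at its stop (joint above 1.50 of 1.57 rad), still, pressed there by the robot with over 1 N. The cap lies let go and at rest in the upright dish, knob up within 0.2 rad, within 30 mm of the dish's centre. Tape roll, cup and glue bottle are within 25 mm of where they were and upright (all of step 1 and all of step 2); the arm keeps its last pose, push and grip.
It fails at once if the tape roll is pushed out of its place (over 25 mm) or knocked over (distance of tape_mid from where it was at the start of the episode above 0.025 m or angle between tape_mid's own z axis and vertical above 0.5 rad).
It fails at once if the cup is pushed out of its place (over 25 mm) or knocked over (distance of cup_mid from where it was at the start of the episode above 0.025 m or angle between cup_mid's own z axis and vertical above 0.5 rad).
It fails at once if the glue bottle is pushed out of its place (over 25 mm) or knocked over (distance of glue_mid from where it was at the start of the episode above 0.025 m or angle between glue_mid's own z axis and vertical above 0.5 rad).
It also fails if it takes over 58 s, if anything falls off the work surface, if the arm or the gripper's body presses on something with over 40 N, if the wrist force passes 120 N, or if a joint passes its speed limit or range.

ROBOT

A 7-joint arm with a two-finger parallel gripper is mounted at the origin on the work surface. World frame = base frame: x ahead of the robot, y to its left, z up, the work surface at z = 0. Lengths are in m, angles in rad, forces in N, time in s.
With the tool pointing down it reaches from about 0.425 to 1.025 m from the base axis. Payload 3.6 kg.
Tool frame: the origin (TCP) lies on the centre line of the jaws, within the pads' length; the fingertips stand 11 mm ahead of it and the grasp point (between the pads) lies 8 mm behind it; z points along the fingers, y is the direction in which the jaws open and shut (so a half turn about z gives the same grasp; the last joint's range is limited). The gripper opens to 85 mm and grips with 20 to 120 N. Pads are 22 mm wide; open, the fingers measure 114 mm over their backs; the gripper's body (76 mm by 85 mm) begins 54 mm behind the grasp point. The pads swing forward as they close: fully open they stand 13 mm farther back than shut.
Start: joints at [1.062, 0.591, 0.048, 1.609, -0.033, 0.943, -0.034], TCP at [0.293, -0.663, 0.242] pointing down, gripper open.
Joint ranges: [-2.69, 2.69], [-0.47, 2.24], [-1.27, 1.36], [0.19, 2.51], [-1.53, 4.68], [0.08, 2.07], [-3.09, 3.09]. Speed limits (rad/s): [2.57, 2.57, 3.14, 3.14, 3.14, 3.14, 3.14].

INTERFACE

Orientations are given as a unit quaternion [w, x, y, z].
In Python, from rig import robot, cams, order gives the robot as it stands. The module is installed in compiled form; this text tells all that it offers.
- The arm moves only by the tool apply_moves, never from a script. Its argument "deltas" is a list of rows, each an object with "translation": the shift along the tool's x, y, z in m, a list of three; "roll": the turn about the tool's z in degrees. In form: [{"translation": [dx, dy, dz], "roll": roll}, ...]. A call has 1 to 12 rows; each row is the pose to reach, as a shift and turn from the pose commanded when the call began, along the tool's axes at that moment; what a row does not reach only later rows make up. A row lasts 1/12 s, in which the tool goes at most 41.7 mm and 7.16 degrees, less where a joint would pass 70% of its speed; a pose out of reach is approached as far as the arm can. A call with a gripper value outside its range is refused whole. "gripper" is the finger opening in m, from 0 to 0.0854, set as the call begins (left out, the last holds). The fingers move at their own pace and stop on an object; "squeeze" is the grip in N (left out, the last holds). Time passes only in rows, so rows that repeat a pose let the fingers close. It gives the time, the measured TCP pose, the force and the opening at its end, in the units of the state.
- robot.get_state(): the state, without advancing time (a new reading comes with each control period).
- cams.snapshot(name): name is "scene" or "top"; returns a dict with "pixels" (384x512x3 uint8, red, green, blue), "depth" (384x512 float32, m along the optical axis (not along the pixel's ray), 0 where there is no reading), "camera_matrix" (3x3 intrinsics, pixels), "T" (4x4, takes a point from camera to world coordinates). Camera axes: x right, y down, z forward; pixel columns grow to the right and rows downward; lengths in m; the calibration is good to about 2 mm. A picture is of the moment at which its call begins.
- order.job_done(): hands the job in, once; it reports no verdict.
Trained networks look in a picture, given as the dict that the camera call returned (one of the last four; its "shot" number tells which), for a name from the list of things; names that differ only in an ending like _2 or _b are one class to them, and where a whole thing is asked for, a point or a joint stands for the part that bears it (a point fixed in the world has none). Each returns a list of dicts, best first, with "score" (0 to 1); they miss things now and then, are a little off and sometimes report something else, mostly with a low value. They report only what shows in the picture. A call takes as long as a camera call.
- cams.cut_out(thing, picture): "mask" (384x512 bool, what is visible of it) and "extent" ([left, top, right, bottom] in pixels, round what is visible of it).
- cams.place_of(thing, picture): "point" ([row, column] in pixels: a listed point, or the origin of a listed thing).
The state is a dict: "time_s": time; "joints": joint angles; "joint_velocities": joint speeds; "effort": joint torques, N m; "ee_pos": TCP position; "ee_rot": TCP orientation; "wrist_force": force on the tool from outside, world axes, zero at the start; "torque": the same for the moment, N m; "grip_width": finger opening in m.
Only numpy, scipy, OpenCV 4.12 (cv2) and the standard library are available. Lean on these libraries where they do the work, as an engineer would, in place of code of your own. Each camera call takes 0.05 s, during which the arm holds its last target.

## Working session

There is one attempt and no reset: what is moved stays moved. The work goes in short steps, Python scripts to look and compute and a tool call to move; the robot and the scene stay as the last step left them, time stands still between calls to the robot, and variables do not carry over. Pictures are saved under pics/ and viewed, and the job is handed in when it is done.

Besides the shell and the picture viewer there is one more tool, called as a command line: name --argument value ..., lists and objects as JSON in quotes. apply_moves: Moves the arm, as the interface text tells. Its arguments: {"type":"object","properties":{"deltas":{"type":"array"},"gripper":{"type":"number"},"squeeze":{"type":"number"}},"required":["deltas"]}

```bash
mkdir -p pics; cat > h.py <<'E'
import numpy as np, cv2
from rig import robot, cams, order
def snap(n,f):
    s=cams.snapshot(n); cv2.imwrite('pics/'+f,cv2.cvtColor(s['pixels'],cv2.COLOR_RGB2BGR)); np.savez(''+f+'.npz',**{k:s[k] for k in('pixels','depth','camera_matrix','T')}); return s
def world(s,r,c,d=None):
    K=s['camera_matrix'];T=s['T']
    if d is None:
        p=s['depth'][int(r)-2:int(r)+3,int(c)-2:int(c)+3];p=p[p>0];d=np.median(p) if p.size else np.nan
    v=np.array([(c-K[0,2])/K[0,0]*d,(r-K[1,2])/K[1,1]*d,d,1]);return (T@v)[:3]
def ray(s,r,c,z):
    o=s['T'][:3,3];p=world(s,r,c,1.0);u=p-o;return o+u*(z-o[2])/u[2]
def cloud(s):
    K=s['camera_matrix'];d=s['depth'];R,C=np.mgrid[:d.shape[0],:d.shape[1]]
    P=np.stack([(C-K[0,2])/K[0,0]*d,(R-K[1,2])/K[1,1]*d,d],-1)
    W=P@s['T'][:3,:3].T+s['T'][:3,3];W[d==0]=np.nan;return W
E
python3 - <<'E'
from h import *
np.set_printoptions(precision=4,suppress=True)
st=robot.get_state();print(st)
for n in('top','scene'):
    s=snap(n,n+'0.png');print(n,s['T'])
    for t in('well','leg_pivot','axle','cap_knob','cap','dish_floor','dish','tape_mid','cup_mid','glue_mid'):
        for q in cams.place_of(t,s)[:2]:
            r,c=q['point'];print(t,round(q['score'],2),np.round([r,c]),world(s,r,c))
E
```

```text
{'time_s': 0.0, 'joints': array([ 1.0615,  0.5921,  0.0483,  1.6098, -0.0333,  0.9427, -0.0337]), 'joint_velocities': array([-0.0001, -0.0002, -0.0003,  0.0013,  0.0001,  0.0011, -0.0004]), 'effort': array([  0.0004, -54.8687,   1.546 , -19.8124,   0.0092,   0.0088,
        -0.    ]), 'ee_pos': array([ 0.2925, -0.6625,  0.2411]), 'ee_rot': array([-0.0011,  0.9784,  0.2065, -0.0003]), 'wrist_force': array([0.0097, 0.5463, 0.2955]), 'torque': array([-0.0215, -0.0122, -0.0145]), 'grip_width': 0.08522414976001688}
top [[ 0.0024 -0.9935  0.1135  0.4084]
 [-1.     -0.0022  0.0021 -0.1127]
 [-0.0018 -0.1135 -0.9935  1.0846]
 [ 0.      0.      0.      1.    ]]
well 0.72 [174. 216.] [ 0.5613 -0.0215  0.0978]
leg_pivot 0.96 [177. 171.] [0.5386 0.0744 0.1954]
axle 0.75 [175. 216.] [ 0.5601 -0.024   0.0988]
axle 0.66 [168. 161.] [0.5616 0.0992 0.196 ]
cap_knob 0.6 [176. 216.] [ 0.5578 -0.0236  0.0965]
cap 0.79 [177. 217.] [ 0.5552 -0.0253  0.0946]
dish_floor 0.73 [166. 332.] [ 0.599  -0.3461  0.0056]
dish 0.85 [168. 329.] [ 0.5941 -0.3386  0.0053]
dish 0.54 [117. 306.] [ 0.7438 -0.2751  0.0046]

[... 156 characters left out ...]
ene [[ 0.4837  0.6815 -0.5491  0.9796]
 [ 0.8752 -0.3734  0.3075 -0.3446]
 [ 0.0045 -0.6294 -0.7771  0.7327]
 [ 0.      0.      0.      1.    ]]
well 0.92 [200. 292.] [ 0.5747 -0.0245  0.0873]
leg_pivot 0.65 [199. 290.] [ 0.5709 -0.027   0.0861]
leg_pivot 0.63 [186. 331.] [0.5741 0.0928 0.0726]
cap_knob 0.95 [194. 289.] [ 0.563  -0.0248  0.0977]
cap 0.91 [201. 287.] [ 0.5667 -0.0311  0.0793]
dish_floor 0.59 [286. 171.] [ 0.5992 -0.3508  0.0052]
dish 0.78 [281. 176.] [ 0.594  -0.3377  0.0045]
tape_mid 0.85 [235. 148.] [ 0.442  -0.3539 -0.0004]
tape_mid 0.35 [152. 338.] [0.5855 0.076  0.2069]
cup_mid 0.95 [313. 227.] [ 0.7152 -0.2685  0.0039]
glue_mid 0.81 [169. 186.] [ 0.3414 -0.2024  0.0654]
```

View pics/top0.png

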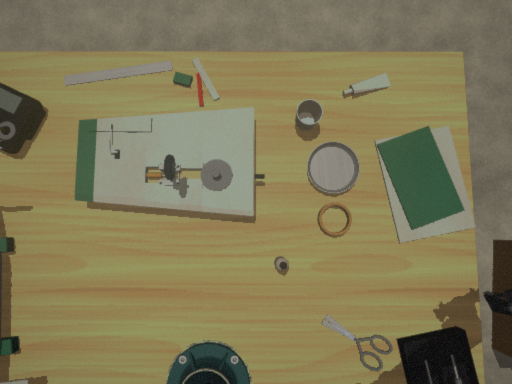

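View pics/scene0.png

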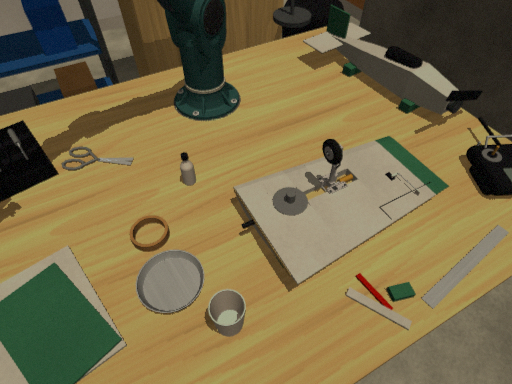

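```bash
python3 - <<'E'
from h import *
from rig import robot
np.set_printoptions(precision=4,suppress=True)
for n in('top','scene'):
    s=dict(np.load(n+'0.png.npz'));W=cloud(s);z=W[...,2];x=W[...,0];y=W[...,1]
    near=np.hypot(x-.56,y+.025)<.06
    k=near&(z>.088)&(z<.12); print(n,'knob n',k.sum(),W[k].min(0),W[k].max(0),np.median(W[k],0))
    t=near&(z>.0955); 
    f=near&(z>.0685)&(z<.085);print('flange',W[f].min(0),W[f].max(0))
    top=k&(z>np.percentile(z[k],60));print('top',W[top].mean(0),W[top].min(0),W[top].max(0))
    d=(np.hypot(x-.596,y+.343)<.1)&(z>.015)&(z<.04)
    P=W[d][:,:2];A=np.c_[2*P,np.ones(len(P))];q=np.linalg.lstsq(A,(P**2).sum(1),rcond=None)[0]
    print('dish circ',q[:2],np.sqrt(q[2]+q[0]**2+q[1]**2),len(P),W[d].min(0),W[d].max(0),np.nanmedian(z[(np.hypot(x-.596,y+.343)<.04)]))
    l=(z>.11)&(z<.25)&(np.hypot(x-.56,y-.09)<.12);print('leg',l.sum(),W[l].min(0),W[l].max(0))
    for a in np.arange(.08,.23,.015):
        m=l&(z>a)&(z<a+.015) if a>.11 else (z>a)&(z<a+.015)&(np.hypot(x-.56,y-.09)<.06)
        if m.sum()>3:print(round(a,3),m.sum(),W[m].min(0),W[m].max(0),W[m].mean(0))
    for nm,cx,cy,r in(('tape',.44,-.36,.07),('cup',.73,-.28,.06),('glue',.335,-.195,.05)):
        m=(np.hypot(x-cx,y-cy)<r)&(z>.012);print(nm,m.sum(),W[m].min(0),W[m].max(0))
E
```

```text
top knob n 54 [ 0.5543 -0.0304  0.0903] [ 0.5726 -0.0118  0.1011] [ 0.5641 -0.0201  0.0977]
flange [ 0.501  -0.0847  0.0685] [0.6185 0.0334 0.0838]
top [ 0.5633 -0.0211  0.0995] [ 0.5563 -0.028   0.0981] [ 0.5697 -0.0122  0.1011]
dish circ [ 0.5946 -0.3454] 0.07152147374605314 351 [ 0.5227 -0.4199  0.0151] [ 0.6697 -0.2719  0.0293] 0.0049839246588472275
leg 284 [0.5349 0.0667 0.1628] [0.594  0.1062 0.2204]
0.17 16 [0.541  0.0708 0.1737] [0.5857 0.1013 0.1846] [0.5631 0.075  0.1806]
0.185 85 [0.5349 0.0667 0.185 ] [0.594  0.1062 0.2   ] [0.5597 0.0835 0.1943]
0.2 127 [0.5362 0.071  0.2   ] [0.5904 0.1002 0.2149] [0.5626 0.0784 0.2087]
0.215 54 [0.548  0.0732 0.215 ] [0.5781 0.0873 0.2204] [0.5637 0.0803 0.2169]
tape 326 [ 0.4035 -0.393   0.0127] [ 0.4925 -0.3018  0.0302]
cup 498 [ 0.6991 -0.3057  0.0121] [ 0.7703 -0.2349  0.0921]
glue 165 [ 0.3113 -0.2125  0.0136] [ 0.3454 -0.1782  0.1093]
scene knob n 72 [ 0.5549 -0.0319  0.0881] [ 0.5749 -0.0105  0.1006] [ 0.5667 -0.0233  0.097 ]
flange [ 0.5014 -0.0828  0.0685] [0.6169 0.0325 0.0848]
top [ 0.5646 -0.0224  0.0988] [ 0.5552 -0.0303  
[... 470 characters left out ...]
1255] [0.5744 0.1024 0.1382] [0.568  0.0953 0.1321]
0.14 11 [0.5681 0.0928 0.1406] [0.5801 0.0995 0.1541] [0.575  0.0974 0.1465]
0.155 20 [0.5492 0.0705 0.157 ] [0.5853 0.0993 0.1698] [0.57   0.0732 0.1663]
0.17 77 [0.5429 0.0658 0.1702] [0.5941 0.1051 0.1849] [0.5713 0.0722 0.178 ]
0.185 138 [0.5385 0.0648 0.1852] [0.5949 0.1051 0.1998] [0.5721 0.0754 0.193 ]
0.2 145 [0.5415 0.0695 0.2002] [0.5918 0.0868 0.2149] [0.5705 0.075  0.2083]
0.215 33 [0.553  0.0725 0.215 ] [0.58   0.0854 0.2185] [0.566  0.0785 0.2166]
tape 512 [ 0.4021 -0.3941  0.0121] [ 0.4952 -0.303   0.0282]
cup 1066 [ 0.6987 -0.307   0.0121] [ 0.7692 -0.2368  0.0909]
glue 338 [ 0.3181 -0.2151  0.0121] [ 0.3465 -0.1792  0.1076]
```

The top view shows the cap at about (216,175), the gear leg at (170,168), the dish at (332,167), the cup at (309,115), the tape at (335,219) and the glue at (282,265). The scene view agrees. The heights and radii match the given sizes: knob top at 0.098 m, knob at (0.564, -0.0215), dish at (0.595, -0.346), leg at about (0.5645, 0.098), wing yaw about 0.

Next I move above the knob with the jaws along world x.

apply_moves --deltas '[{"translation": [0.507,-0.4765,0],"roll": -66.2},{"translation": [0.507,-0.4765,0],"roll": -66.2},{"translation": [0.507,-0.4765,0],"roll": -66.2},{"translation": [0.507,-0.4765,0],"roll": -66.2},{"translation": [0.507,-0.4765,0],"roll": -66.2},{"translation": [0.507,-0.4765,0],"roll": -66.2},{"translation": [0.507,-0.4765,0],"roll": -66.2},{"translation": [0.507,-0.4765,0],"roll": -66.2},{"translation": [0.507,-0.4765,0],"roll": -66.2},{"translation": [0.507,-0.4765,0],"roll": -66.2},{"translation": [0.507,-0.4765,0],"roll": -66.2},{"translation": [0.507,-0.4765,0],"roll": -66.2}]' --gripper 0.06

```text
time_s: 2.1
ee_pos: [0.4883, -0.2012, 0.2427]
ee_rot: [0.0, 0.707, 0.707, 0.0]
wrist_force: [0.0, -1.6, 0.4]
grip_width: 0.0602
```

```bash
cat > st.py <<'E'
from h import *
from scipy.spatial.transform import Rotation as Ro
np.set_printoptions(precision=4,suppress=True)
s=robot.get_state();w,x,y,z=s['ee_rot'];R=Ro.from_quat([x,y,z,w]).as_matrix()
print(s['time_s'],s['ee_pos'],s['grip_width'],'F',s['wrist_force'],'\n',R,s['joints'])
E
python3 st.py
```

```text
2.1 [ 0.4883 -0.2012  0.2427] 0.06017074975677318 F [ 0.0183 -1.5513  0.4273] 
 [[ 0.0001  1.      0.0007]
 [ 1.     -0.0001 -0.0004]
 [-0.0004  0.0007 -1.    ]] [ 0.5642  0.361  -0.332   2.04    0.1673  0.765   0.131 ]
```

apply_moves --deltas '[{"translation": [0.175,0.073,0.05],"roll": 0},{"translation": [0.175,0.073,0.05],"roll": 0},{"translation": [0.175,0.073,0.05],"roll": 0},{"translation": [0.175,0.073,0.05],"roll": 0},{"translation": [0.175,0.073,0.05],"roll": 0},{"translation": [0.175,0.073,0.05],"roll": 0},{"translation": [0.175,0.073,0.05],"roll": 0},{"translation": [0.175,0.073,0.05],"roll": 0}]'

```text
time_s: 2.77
ee_pos: [0.5605, -0.0287, 0.1923]
ee_rot: [0.0, 0.707, 0.707, -0.001]
wrist_force: [-1.0, -0.6, 0.3]
grip_width: 0.0597
```

```bash
python3 st.py; python3 - <<'E'
from h import *
s=snap('scene','s1.png');t=snap('top','t1.png')
cv2.imwrite('pics/c1.png',np.hstack([cv2.resize(cv2.cvtColor(a,cv2.COLOR_RGB2BGR),None,fx=2.5,fy=2.5) for a in(s['pixels'][70:230,210:370],t['pixels'][110:270,110:270])]))
E
```

```text
2.7667 [ 0.5605 -0.0287  0.1923] 0.0596674805026082 F [-0.9825 -0.5965  0.319 ] 
 [[ 0.0001  1.     -0.0006]
 [ 1.     -0.0001 -0.001 ]
 [-0.001  -0.0006 -1.    ]] [ 0.2126  0.4697 -0.3261  2.0127  0.2301  0.6944 -0.2586]
```

View pics/c1.png

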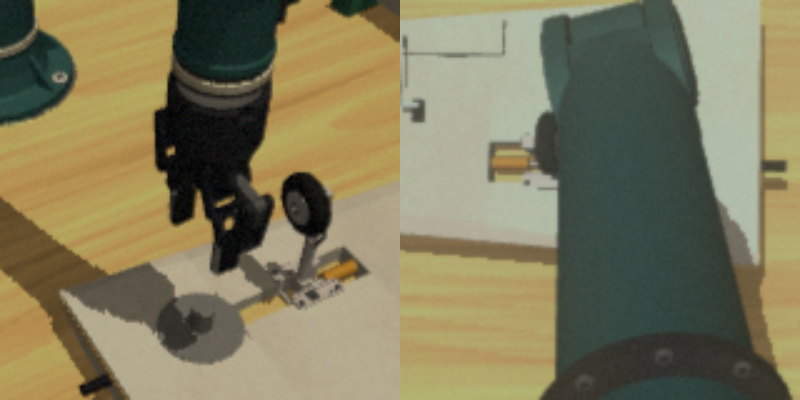

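The gripper is above the cap with the jaws along x, clear of the wheel. I go down over the knob.

apply_moves --deltas '[{"translation": [0.007,0.0035,0.03]},{"translation": [0.007,0.0035,0.06],"roll": 0},{"translation": [0.007,0.0035,0.08],"roll": 0},{"translation": [0.007,0.0035,0.09],"roll": 0},{"translation": [0.007,0.0035,0.1],"roll": 0},{"translation": [0.007,0.0035,0.104],"roll": 0},{"translation": [0.007,0.0035,0.104],"roll": 0},{"translation": [0.007,0.0035,0.104],"roll": 0},{"translation": [0.007,0.0035,0.104],"roll": 0}]'

```text
schema error: expected keys translation, roll
```

```bash
python3 st.py; python3 - <<'E'
from h import *
s=snap('scene','s2.png')
cv2.imwrite('pics/c2.png',cv2.resize(cv2.cvtColor(s['pixels'][100:250,210:370],cv2.COLOR_RGB2BGR),None,fx=4,fy=4))
E
```

```text
2.8667 [ 0.5603 -0.0299  0.1925] 0.05967132329801576 F [-0.3022 -0.0953  0.53  ] 
 [[ 0.0026  1.     -0.0002]
 [ 1.     -0.0026 -0.0013]
 [-0.0013 -0.0002 -1.    ]] [ 0.2142  0.4691 -0.3255  2.0131  0.2299  0.6942 -0.2588]
```

View pics/c2.png

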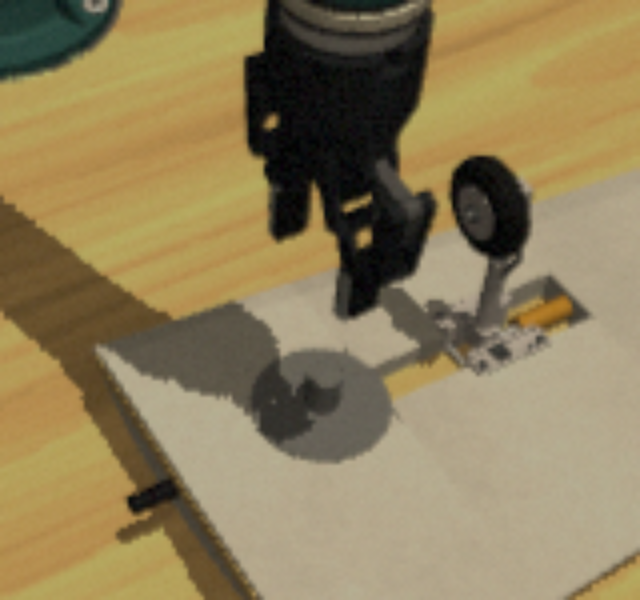

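The call was refused because one row lacked a roll, so nothing moved. I retry with the settled position.

apply_moves --deltas '[{"translation": [0.008,0.0037,0.03],"roll": 0},{"translation": [0.008,0.0037,0.06],"roll": 0},{"translation": [0.008,0.0037,0.08],"roll": 0},{"translation": [0.008,0.0037,0.09],"roll": 0},{"translation": [0.008,0.0037,0.1],"roll": 0},{"translation": [0.008,0.0037,0.104],"roll": 0},{"translation": [0.008,0.0037,0.104],"roll": 0},{"translation": [0.008,0.0037,0.104],"roll": 0},{"translation": [0.008,0.0037,0.104],"roll": 0}]'

```text
time_s: 3.67
ee_pos: [0.5653, -0.0199, 0.0894]
ee_rot: [0.001, 0.707, 0.707, 0.001]
wrist_force: [0.8, -0.4, -0.1]
grip_width: 0.06
```

```bash
python3 st.py; python3 - <<'E'
from h import *
s=snap('scene','s3.png')
cv2.imwrite('pics/c3.png',cv2.resize(cv2.cvtColor(s['pixels'][120:250,230:370],cv2.COLOR_RGB2BGR),None,fx=4,fy=4))
E
```

```text
3.6667 [ 0.5653 -0.0199  0.0894] 0.06004070745899238 F [ 0.7872 -0.3558 -0.096 ] 
 [[-0.0001  1.      0.0021]
 [ 1.      0.0001  0.    ]
 [ 0.      0.0021 -1.    ]] [ 0.1374  0.6239 -0.2524  2.065   0.3175  0.4867 -0.3512]
```

View pics/c3.png

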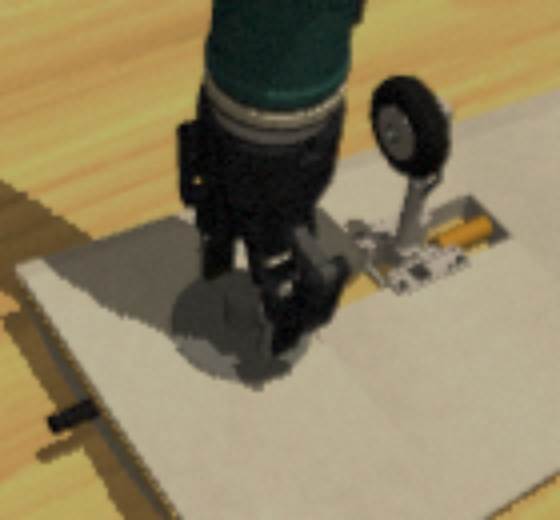

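The jaws straddle the knob. I close them there, 2 mm lower.

apply_moves --deltas '[{"translation": [0,0,0.002],"roll": 0},{"translation": [0,0,0.002],"roll": 0},{"translation": [0,0,0.002],"roll": 0},{"translation": [0,0,0.002],"roll": 0},{"translation": [0,0,0.002],"roll": 0},{"translation": [0,0,0.002],"roll": 0},{"translation": [0,0,0.002],"roll": 0},{"translation": [0,0,0.002],"roll": 0}]' --gripper 0.0 --squeeze 40

```text
time_s: 4.38
ee_pos: [0.5646, -0.0197, 0.0866]
ee_rot: [0.0, 0.707, 0.707, 0.0]
wrist_force: [-0.6, 0.3, 5.0]
grip_width: 0.0205
```

apply_moves --deltas '[{"translation": [0,0,-0.01],"roll": 0},{"translation": [0,0,-0.025],"roll": 0},{"translation": [0,0,-0.045],"roll": 0},{"translation": [0,0,-0.065],"roll": 0},{"translation": [0,0,-0.08],"roll": 0},{"translation": [0,0,-0.08],"roll": 0},{"translation": [0,0,-0.08],"roll": 0}]'

```text
time_s: 4.97
ee_pos: [0.5648, -0.0199, 0.167]
ee_rot: [0.001, 0.707, 0.707, 0.001]
wrist_force: [0.0, -0.6, -0.8]
grip_width: 0.0207
```

```bash
python3 st.py; python3 - <<'E'
from h import *
s=snap('scene','s4.png')
cv2.imwrite('pics/c4.png',cv2.resize(cv2.cvtColor(s['pixels'][100:250,210:370],cv2.COLOR_RGB2BGR),None,fx=4,fy=4))
E
```

```text
4.9667 [ 0.5648 -0.0199  0.167 ] 0.02071001901796311 F [ 0.033  -0.6363 -0.7703] 
 [[-0.0002  1.      0.0017]
 [ 1.      0.0002 -0.0001]
 [-0.0001  0.0017 -1.    ]] [ 0.187   0.5085 -0.315   2.0239  0.2543  0.6442 -0.2948]
```

View pics/c4.png

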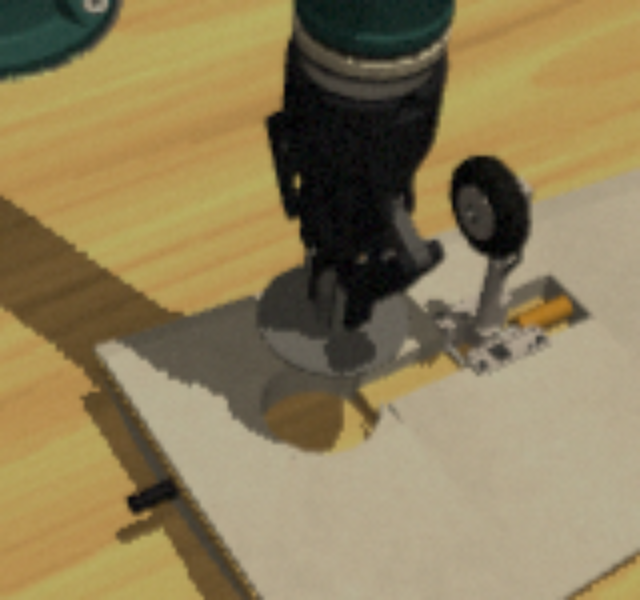

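The cap is out of the well, level and held. I carry it to the dish.

apply_moves --deltas '[{"translation": [-0.02,0.001,0],"roll": 0},{"translation": [-0.05,0.004,0],"roll": 0},{"translation": [-0.08,0.007,0],"roll": 0},{"translation": [-0.115,0.01,0],"roll": 0},{"translation": [-0.15,0.014,0],"roll": 0},{"translation": [-0.185,0.017,0],"roll": 0},{"translation": [-0.22,0.02,0],"roll": 0},{"translation": [-0.255,0.023,0],"roll": 0},{"translation": [-0.285,0.026,0],"roll": 0},{"translation": [-0.31,0.029,0],"roll": 0},{"translation": [-0.326,0.03,0],"roll": 0},{"translation": [-0.326,0.03,0],"roll": 0}]'

```text
time_s: 6.02
ee_pos: [0.5928, -0.3511, 0.1644]
ee_rot: [-0.0, 0.709, 0.705, -0.002]
wrist_force: [-0.0, -1.1, -1.4]
grip_width: 0.021
```

apply_moves --deltas '[{"translation": [0,0,0.02],"roll": 0},{"translation": [0,0,0.04],"roll": 0},{"translation": [0,0,0.06],"roll": 0},{"translation": [0,0,0.08],"roll": 0},{"translation": [0,0,0.09],"roll": 0},{"translation": [0,0,0.09],"roll": 0},{"translation": [0,0,0.09],"roll": 0},{"translation": [0,0,0.09],"roll": 0}]'

```text
time_s: 6.68
ee_pos: [0.5955, -0.3452, 0.0772]
ee_rot: [0.001, 0.707, 0.708, 0.0]
wrist_force: [-0.4, 0.5, -0.5]
grip_width: 0.0201
```

```bash
python3 st.py; python3 - <<'E'
from h import *
s=snap('scene','s5.png')
cv2.imwrite('pics/c5.png',cv2.resize(cv2.cvtColor(s['pixels'][180:350,110:280],cv2.COLOR_RGB2BGR),None,fx=3.5,fy=3.5))
W=cloud(s);x,y,z=W[...,0],W[...,1],W[...,2]
d=(np.hypot(x-.595,y+.346)<.1)&(z>.018)&(z<.04)&(np.hypot(x-.595,y+.346)>.06)
P=W[d][:,:2];q=np.linalg.lstsq(np.c_[2*P,np.ones(len(P))],(P**2).sum(1),rcond=None)[0];print(q[:2],np.sqrt(q[2]+q[0]**2+q[1]**2))
E
```

```text
6.6833 [ 0.5955 -0.3452  0.0772] 0.020149848134293803 F [-0.3934  0.5345 -0.5198] 
 [[-0.0013  1.      0.0015]
 [ 1.      0.0013 -0.0002]
 [-0.0002  0.0015 -1.    ]] [ 0.6399  0.7528 -0.2738  1.7831  0.3111  0.6467  0.1881]
[ 0.5945985 -0.3467266] 0.07207676335555341
```

View pics/c5.png

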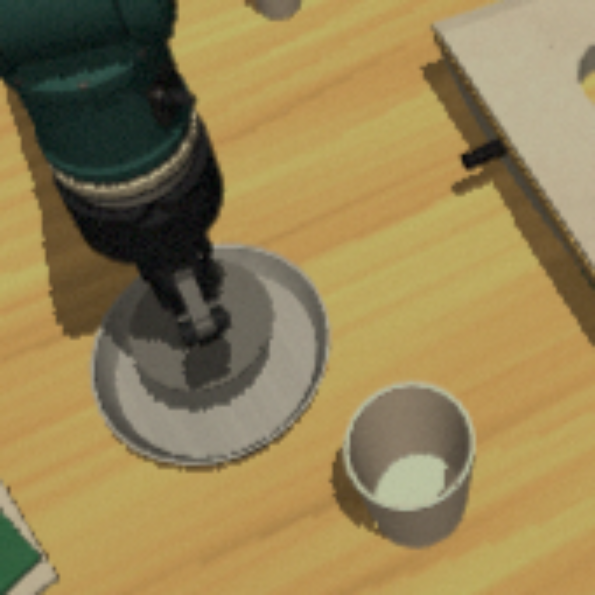

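The cap is level and centred over the dish. I need to go down 44 mm, then open a little.

apply_moves --deltas '[{"translation": [0,0,0.015],"roll": 0},{"translation": [0,0,0.028],"roll": 0},{"translation": [0,0,0.037],"roll": 0},{"translation": [0,0,0.041],"roll": 0},{"translation": [0,0,0.044],"roll": 0},{"translation": [0,0,0.045],"roll": 0},{"translation": [0,0,0.045],"roll": 0},{"translation": [0,0,0.045],"roll": 0}]'

```text
time_s: 7.4
ee_pos: [0.5931, -0.3452, 0.0317]
ee_rot: [-0.002, 0.707, 0.707, -0.001]
wrist_force: [-4.7, 1.5, 6.5]
grip_width: 0.0205
```

apply_moves --deltas '[{"translation": [0,0,0],"roll": 0},{"translation": [0,0,0],"roll": 0},{"translation": [0,0,0],"roll": 0},{"translation": [0,0,0],"roll": 0},{"translation": [0,0,0],"roll": 0},{"translation": [0,0,-0.002],"roll": 0},{"translation": [0,0,-0.01],"roll": 0},{"translation": [0,0,-0.03],"roll": 0},{"translation": [0,0,-0.06],"roll": 0},{"translation": [0,0,-0.09],"roll": 0},{"translation": [0,0,-0.12],"roll": 0},{"translation": [0,0,-0.15],"roll": 0}]' --gripper 0.05

```text
time_s: 8.4
ee_pos: [0.5945, -0.3456, 0.1834]
ee_rot: [0.0, 0.707, 0.707, 0.0]
wrist_force: [0.8, -0.0, -0.5]
grip_width: 0.0502
```

```bash
python3 st.py; python3 - <<'E'
from h import *
s=snap('scene','s6.png')
cv2.imwrite('pics/c6.png',cv2.resize(cv2.cvtColor(s['pixels'][180:350,110:280],cv2.COLOR_RGB2BGR),None,fx=3.5,fy=3.5))
W=cloud(s);x,y,z=W[...,0],W[...,1],W[...,2]
r=np.hypot(x-.595,y+.346)
k=(r<.04)&(z>.03)&(z<.06);print('knob',W[k].mean(0),W[k].min(0),W[k].max(0))
d=(r<.1)&(z>.018)&(z<.04)&(r>.06)
P=W[d][:,:2];q=np.linalg.lstsq(np.c_[2*P,np.ones(len(P))],(P**2).sum(1),rcond=None)[0];print(q[:2],np.sqrt(q[2]+q[0]**2+q[1]**2))
E
```

```text
8.4 [ 0.5945 -0.3456  0.1834] 0.050183460500433937 F [ 0.8249 -0.0457 -0.4693] 
 [[-0.0006  1.      0.0003]
 [ 1.      0.0006 -0.0002]
 [-0.0002  0.0003 -1.    ]] [ 0.6747  0.6246 -0.3227  1.7324  0.2551  0.8255  0.2354]
knob [ 0.59614046 -0.34661288  0.04112688] [ 0.5837183  -0.35654314  0.03038365] [ 0.60411416 -0.33603492  0.04610405]
[ 0.59449557 -0.34683371] 0.07211459995243734
```

View pics/c6.png

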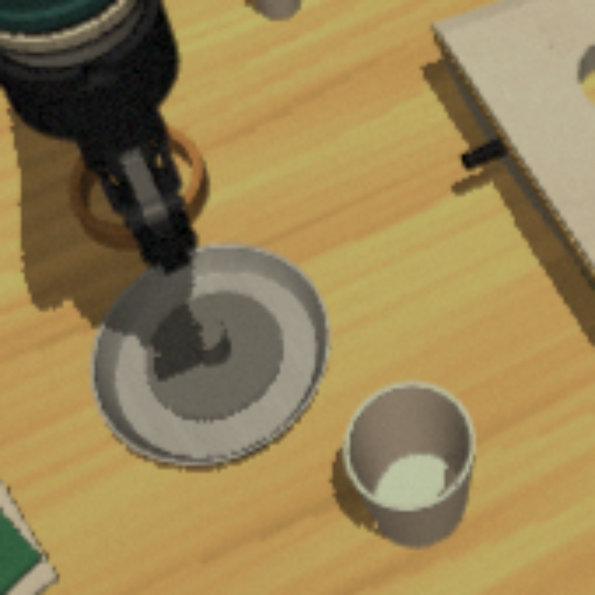

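The cap lies in the dish, knob up, within 2 mm of centre, knob top at about 0.045 m. Next I go up and over the wheel to the far (+y) side of the leg, fingers shut.

apply_moves --deltas '[{"translation": [0.01,0,-0.03],"roll": 0},{"translation": [0.03,-0.002,-0.06],"roll": 0},{"translation": [0.065,-0.004,-0.085],"roll": 0},{"translation": [0.105,-0.006,-0.1],"roll": 0},{"translation": [0.145,-0.009,-0.1],"roll": 0},{"translation": [0.185,-0.012,-0.1],"roll": 0},{"translation": [0.225,-0.015,-0.1],"roll": 0},{"translation": [0.265,-0.018,-0.1],"roll": 0},{"translation": [0.3,-0.021,-0.1],"roll": 0},{"translation": [0.3,-0.024,-0.1],"roll": 0},{"translation": [0.3,-0.027,-0.1],"roll": 0},{"translation": [0.3,-0.03,-0.1],"roll": 0}]' --gripper 0.0

```text
time_s: 9.45
ee_pos: [0.5642, -0.0462, 0.2816]
ee_rot: [0.0, 0.707, 0.707, -0.0]
wrist_force: [-0.8, -0.4, -0.2]
grip_width: 0.0004
```

```bash
python3 st.py; python3 - <<'E'
from h import *
np.set_printoptions(precision=4,suppress=True)
t=snap('top','t7.png');W=cloud(t);x,y,z=W[...,0],W[...,1],W[...,2]
cv2.imwrite('pics/t7z.png',cv2.resize(cv2.cvtColor(t['pixels'][90:240,90:290],cv2.COLOR_RGB2BGR),None,fx=3.5,fy=3.5))
for (a,b,c,d) in[(.5,.63,.04,.13)]:
    m=(x>a)&(x<b)&(y>c)&(y<d)
    for lo in np.arange(.07,.23,.015):
        q=m&(z>lo)&(z<lo+.015)
        if q.sum()>2:print(round(lo,3),q.sum(),W[q].min(0),W[q].max(0))
r=np.hypot(x-.595,y+.346)
k=(r<.03)&(z>.038)&(z<.06);print('knob',W[k].mean(0))
E
```

```text
9.45 [ 0.5642 -0.0462  0.2816] 0.00044418975985089455 F [-0.7821 -0.4109 -0.2371] 
 [[-0.0007  1.      0.0004]
 [ 1.      0.0007 -0.0009]
 [-0.0009  0.0004 -1.    ]] [ 0.3194  0.3715 -0.4166  1.9194  0.1917  0.8886 -0.1927]
0.07 137 [0.5008 0.0942 0.07  ] [0.629  0.13   0.0768]
0.175 9 [0.5354 0.0721 0.1794] [0.5586 0.1039 0.1892]
0.19 85 [0.5348 0.0711 0.1908] [0.5941 0.1063 0.205 ]
0.205 148 [0.5397 0.0712 0.2051] [0.5897 0.0893 0.2193]
knob [ 0.594  -0.3448  0.0426]
```

View pics/t7z.png

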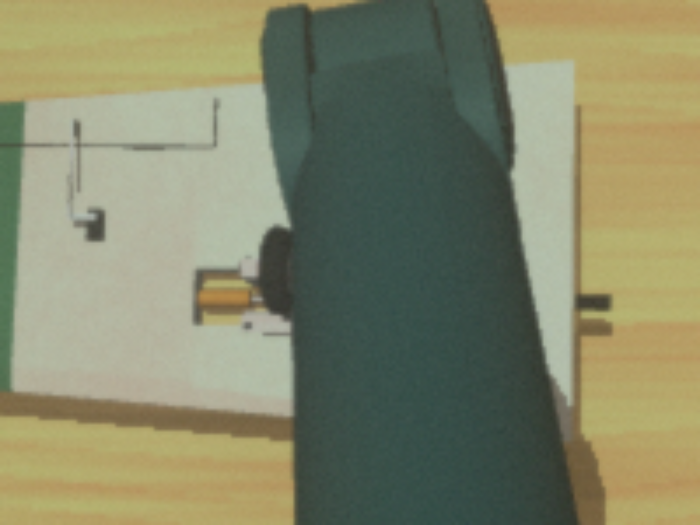

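The wheel top is at 0.22, the leg axis at y≈0.0985, x≈0.5645. I go over it, then down behind the leg.

apply_moves --deltas '[{"translation": [0.03,0,0],"roll": 0},{"translation": [0.065,0,0],"roll": 0},{"translation": [0.1,0,0],"roll": 0},{"translation": [0.135,0,0],"roll": 0},{"translation": [0.165,0,0],"roll": 0},{"translation": [0.185,0,0],"roll": 0},{"translation": [0.19,0,0],"roll": 0},{"translation": [0.19,0,0],"roll": 0},{"translation": [0.19,0,0],"roll": 0}]'

```text
time_s: 10.25
ee_pos: [0.5648, 0.1416, 0.281]
ee_rot: [0.0, 0.708, 0.706, -0.001]
wrist_force: [-0.1, -0.4, -0.1]
grip_width: 0.0002
```

apply_moves --deltas '[{"translation": [0,0,0.02],"roll": 0},{"translation": [0,0,0.045],"roll": 0},{"translation": [0,0,0.07],"roll": 0},{"translation": [0,0,0.09],"roll": 0},{"translation": [0,0,0.1],"roll": 0},{"translation": [0,0,0.105],"roll": 0},{"translation": [0,0,0.105],"roll": 0},{"translation": [0,0,0.105],"roll": 0}]'

```text
time_s: 10.92
ee_pos: [0.5652, 0.1435, 0.177]
ee_rot: [0.0, 0.707, 0.707, 0.0]
wrist_force: [1.1, 0.4, 0.2]
grip_width: -0.0001
```

```bash
python3 st.py; python3 - <<'E'
from h import *
s=snap('scene','s8.png')
cv2.imwrite('pics/c8.png',cv2.resize(cv2.cvtColor(s['pixels'][90:240,230:400],cv2.COLOR_RGB2BGR),None,fx=4,fy=4))
E
```

```text
10.9167 [0.5652 0.1435 0.177 ] -0.00013994093588615578 F [1.0862 0.4056 0.1585] 
 [[ 0.001   1.      0.0012]
 [ 1.     -0.001  -0.    ]
 [-0.      0.0012 -1.    ]] [-0.0356  0.5245 -0.4007  1.9748  0.3089  0.7    -0.6272]
```

View pics/c8.png

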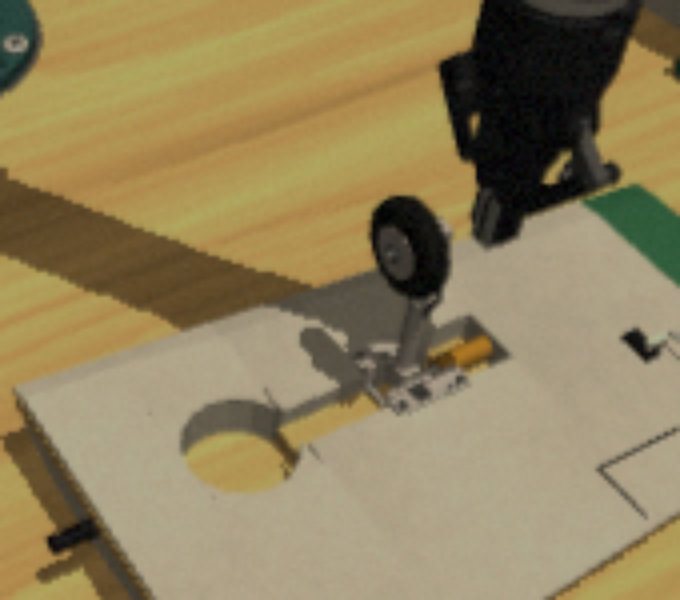

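Fingers are shut behind the leg. I swing it over along the arc at about 95 mm from the pin, first half.

apply_moves --deltas '[{"translation": [-0.015,0,0.002],"roll": 0},{"translation": [-0.029,0,0.004],"roll": 0},{"translation": [-0.0375,0,0.0042],"roll": 0},{"translation": [-0.0456,0,0.0046],"roll": 0},{"translation": [-0.054,0,0.006],"roll": 0},{"translation": [-0.062,0,0.008],"roll": 0},{"translation": [-0.07,0,0.011],"roll": 0},{"translation": [-0.077,0,0.014],"roll": 0},{"translation": [-0.0845,0,0.0185],"roll": 0},{"translation": [-0.0913,0,0.023],"roll": 0},{"translation": [-0.0913,0,0.023],"roll": 0},{"translation": [-0.0913,0,0.023],"roll": 0}]'

```text
time_s: 11.97
ee_pos: [0.5643, 0.052, 0.1529]
ee_rot: [-0.0, 0.707, 0.707, -0.001]
wrist_force: [0.5, 0.6, 3.5]
grip_width: 0.0003
```

```bash
python3 st.py; python3 - <<'E'
from h import *
s=snap('scene','s9.png')
cv2.imwrite('pics/c9.png',cv2.resize(cv2.cvtColor(s['pixels'][90:240,230:400],cv2.COLOR_RGB2BGR),None,fx=4,fy=4))
E
```

```text
11.9667 [0.5643 0.052  0.1529] 0.0002979843891206153 F [0.5039 0.5869 3.5473] 
 [[ 0.0006  1.     -0.0008]
 [ 1.     -0.0006 -0.0007]
 [-0.0007 -0.0008 -1.    ]] [ 0.1097  0.5408 -0.386   2.0254  0.3333  0.6362 -0.4979]
```

View pics/c9.png

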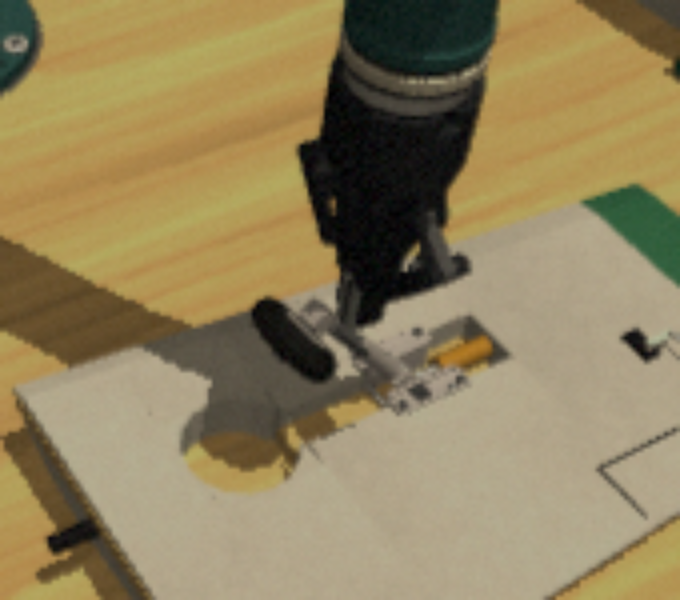

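The leg follows on the fingertips. Second half of the swing.

apply_moves --deltas '[{"translation": [-0.0065,0,0.005],"roll": 0},{"translation": [-0.0123,0,0.011],"roll": 0},{"translation": [-0.0177,0,0.0175],"roll": 0},{"translation": [-0.0225,0,0.0242],"roll": 0},{"translation": [-0.0267,0,0.0315],"roll": 0},{"translation": [-0.0303,0,0.039],"roll": 0},{"translation": [-0.0332,0,0.047],"roll": 0},{"translation": [-0.0354,0,0.055],"roll": 0},{"translation": [-0.0368,0,0.0615],"roll": 0},{"translation": [-0.0375,0,0.067],"roll": 0},{"translation": [-0.0377,0,0.07],"roll": 0},{"translation": [-0.0377,0,0.07],"roll": 0}]'

```text
time_s: 13.02
ee_pos: [0.5644, 0.0153, 0.083]
ee_rot: [-0.0, 0.707, 0.707, -0.0]
wrist_force: [0.6, 0.4, 4.8]
grip_width: -0.0003
```

apply_moves --deltas '[{"translation": [0,0,0.001],"roll": 0},{"translation": [0,0,0.001],"roll": 0},{"translation": [0,0,0.001],"roll": 0}]'

```text
time_s: 13.27
ee_pos: [0.5644, 0.0153, 0.0828]
ee_rot: [0.0, 0.707, 0.707, -0.0]
wrist_force: [-0.2, 0.4, 7.6]
grip_width: 0.0
```

```bash
python3 st.py; python3 - <<'E'
from h import *
s=snap('scene','s10.png')
cv2.imwrite('pics/c10.png',cv2.resize(cv2.cvtColor(s['pixels'][90:240,230:400],cv2.COLOR_RGB2BGR),None,fx=4,fy=4))
E
```

```text
13.2667 [0.5644 0.0153 0.0828] 1.2723032865341728e-05 F [-0.1777  0.4374  7.6419] 
 [[-0.0008  1.      0.0001]
 [ 1.      0.0008 -0.0006]
 [-0.0006  0.0001 -1.    ]] [ 0.1226  0.6417 -0.3195  2.066   0.4094  0.4936 -0.5006]
```

View pics/c10.png

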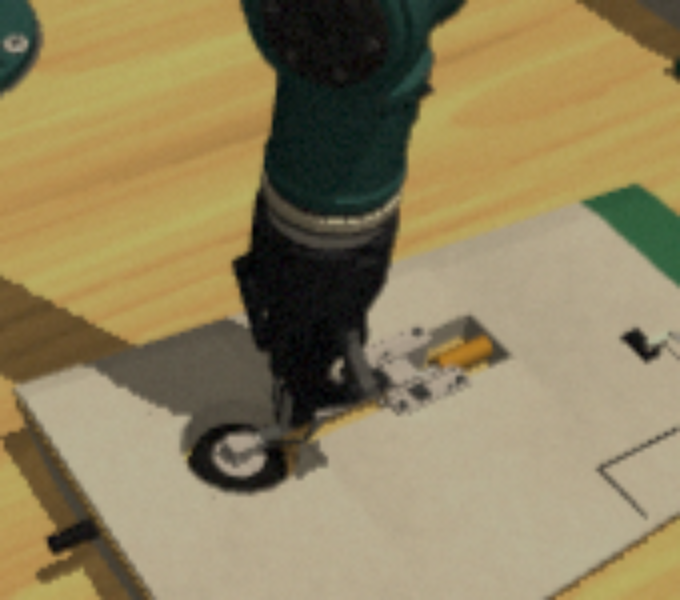

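The wheel lies in the well. Force rose from 4.8 to 7.6 N while z hardly changed, so the leg seems to be against the stop. I press a little more to confirm and for margin, then hold.

apply_moves --deltas '[{"translation": [0,0,0.001],"roll": 0},{"translation": [0,0,0.002],"roll": 0},{"translation": [0,0,0.002],"roll": 0},{"translation": [0,0,0.002],"roll": 0},{"translation": [0,0,0.002],"roll": 0},{"translation": [0,0,0.002],"roll": 0},{"translation": [0,0,0.002],"roll": 0},{"translation": [0,0,0.002],"roll": 0}]'

```text
time_s: 13.98
ee_pos: [0.5645, 0.0153, 0.0822]
ee_rot: [0.001, 0.707, 0.707, -0.0]
wrist_force: [-2.8, 0.1, 19.9]
grip_width: 0.0
```

```bash
python3 st.py; python3 - <<'E'
from h import *
np.set_printoptions(precision=4,suppress=True)
s=snap('scene','s11.png')
W=cloud(s);x,y,z=W[...,0],W[...,1],W[...,2]
m=(abs(x-.5645)<.045)&(y>-.06)&(y<.012)&(z>.03)&(z<.09)
for a,b in((-.06,-.04),(-.04,-.03),(-.03,-.02),(-.02,-.012),(-.012,-.006),(-.006,.0),(0,.006)):
    q=m&(y>a)&(y<b)&(abs(x-.5645)<.006);print(a,q.sum(),np.percentile(z[q],[10,50,90]) if q.sum() else '')
r=np.hypot(x-.595,y+.346);k=(r<.03)&(z>.038)&(z<.06);print('knob',W[k].mean(0),z[k].max())
for nm,cx,cy,rr in(('tape',.448,-.348,.07),('cup',.734,-.271,.06),('glue',.333,-.196,.05)):
    q=(np.hypot(x-cx,y-cy)<rr)&(z>.012);print(nm,W[q].min(0),W[q].max(0))
E
python3 st.py
```

```text
13.9833 [0.5645 0.0153 0.0822] 3.1877539880767404e-05 F [-2.7583  0.056  19.8532] 
 [[-0.0008  1.      0.0006]
 [ 1.      0.0008 -0.0015]
 [-0.0015  0.0006 -1.    ]] [ 0.121   0.6425 -0.3178  2.0664  0.4109  0.4922 -0.5024]
-0.06 22 [0.0541 0.0561 0.0684]
-0.04 20 [0.0557 0.0574 0.0687]
-0.03 27 [0.0579 0.0716 0.0737]
-0.02 16 [0.0572 0.0723 0.0738]
-0.012 12 [0.0575 0.069  0.0707]
-0.006 13 [0.0564 0.0691 0.0712]
0 26 [0.0611 0.0769 0.0865]
knob [ 0.5946 -0.3465  0.0429] 0.04602118212298845
tape [ 0.4014 -0.3939  0.0122] [ 0.4949 -0.3031  0.0286]
cup [ 0.6983 -0.3073  0.012 ] [ 0.769  -0.2368  0.0921]
glue [ 0.3189 -0.2149  0.0121] [ 0.3476 -0.1794  0.1076]
14.0333 [0.5645 0.0153 0.0822] 0.0002953469062847543 F [-1.6524  0.5607 18.9988] 
 [[-0.0007  1.      0.0005]
 [ 1.      0.0007 -0.0014]
 [-0.0014  0.0005 -1.    ]] [ 0.121   0.6425 -0.3179  2.0664  0.4108  0.4921 -0.5024]
```

View pics/s11.png

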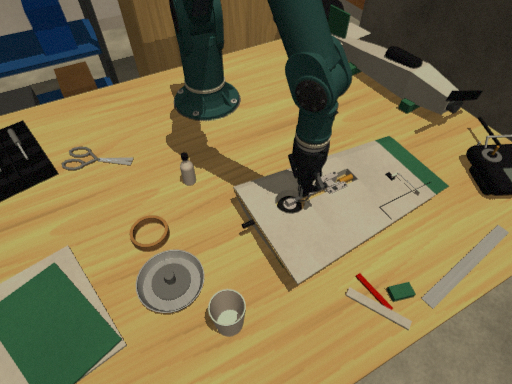

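```bash
python3 -c "
from rig import order
print(order.job_done())"; python3 st.py
```

```text
the job is handed in; nothing more can be done
None
the job is handed in; nothing more can be done
```

The dust cap is in the parts dish, knob up. The gear leg is swung over into the wing, and the closed fingertips are still pressing on it. I handed the job in at about 14 s of the 58 s allowed.

My last checks, just before handing in:
- **Cap:** the knob is within about 2 mm of the dish's centre, with its top about 0.045 m above the bench. That fits the cap sitting flat and let go.
- **Leg:** the wheel is in the well. The fingertips press at about 19–20 N, while the spring needs about 4 N. Pressing 2 mm further raised the force from 7.6 N to about 20 N while the tool moved only 0.6 mm, so I take the leg to be against its stop. I had no direct reading of the joint angle.
- **Strut height:** depth readings near the free end put it about 2–6 mm above the wing's flat side. You gave 4–6 mm, so it agrees within the 2 mm calibration error.
- **Tape roll, cup and glue bottle:** all are where they were, within about 2 mm.

One move call was refused because a row had no roll value. Nothing moved, and I repeated it.

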